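# Vent a vacuum food box and lift off its lid

## Robot

A 6-joint arm with a two-finger parallel gripper is mounted at the origin on a cart in front of the work surface, level with it; the furniture and walls round the work are solid. World frame = base frame: x ahead of the robot, y to its left, z up, the work surface at z = 0. Lengths are in mm, angles in degrees, forces in N, time in s.
With the tool pointing down it reaches from about 350 to 850 mm from the base axis. Payload 8.1 kg.
Tool frame: the origin (TCP) lies where the fingers leave the gripper's body, on its centre line; the fingertips stand 73 mm ahead of it and the grasp point (between the pads) lies 54 mm ahead of it; z points along the fingers, y is the line along which they close (so a half turn about z gives the same grasp; the last joint's range is limited). The gripper opens to 85 mm and grips with 20 to 120 N. Pads are 22 mm wide; open, the fingers measure 114 mm over their backs; the gripper's body (76 mm by 85 mm) begins 54 mm behind the grasp point. The pads swing forward as they close: fully open they stand 13 mm farther back than shut.
Start: joints at [72.055, 7.471, 85.268, -0, 87.261, -4.893], TCP at [135.479, 584.51, 303.892] pointing down, gripper open.
Joint ranges: [-169.43, 169.43], [-51.17, 129.36], [1.28, 143.12], [-76.62, 256.62], [0, 156.53], [-152.29, 152.29]. Speed limits (degrees/s): [136.94, 136.94, 159.86, 180, 180, 180].

## Interface

Orientations are given as [roll, pitch, yaw] about the fixed x, y, z axes, in that order (R = Rz(yaw) Ry(pitch) Rx(roll)).
In Python, from bench import sense, optics, r gives the robot as it stands.
- The arm moves only by the tool servo_tool, never from a script. Its argument "plan" is a list that holds one entry, the list of rows, each a list of 5 numbers: the shift along the world's x, y, z in m, then the turn about the world's z in degrees, then the finger opening in m, from 0 to 0.0854. A call has 1 to 10 rows; each row shifts and turns the commanded pose from where the row before left it; what a row does not reach is not made up. A row lasts 1/10 s, in which the tool goes at most 50 mm and 8.59 degrees, less where a joint would pass 70% of its speed; a pose out of reach is approached as far as the arm can. A call is refused whole if a number of a shift passes 0.05 or a number of a turn 8.59, either way. A call with a gripper value outside its range is refused whole. The fingers move at their own pace and stop on an object; "force" is the grip in N (left out, the last holds). Time passes only in rows, so rows that do not move let the fingers close. It gives the time, the measured TCP pose, the force, the opening and the grip force at its end, in the units of the state.
- sense(): the state, without advancing time (a new reading comes with each control period).
- optics.snapshot(name): name is "side" or "top" or "wrist"; returns a dict with "frame" (480x640x3 uint8, blue, green, red), "fx", "fy", "cx", "cy" (pixels), "dist_coeffs" ([k1, k2, p1, p2, k3] as OpenCV has them; the pictures are not rectified), "cam_to_world" (4x4, takes a point from camera to world coordinates). Camera axes: x right, y down, z forward; pixel columns grow to the right and rows downward; lengths in mm; the calibration is good to about 2 mm. A picture is of the moment at which its call begins. There is no depth.
- r.hand_in(): hands the job in; it is judged then, once.
The state is a dict: "time": time; "joint_pos": joint angles; "qd": joint speeds; "joint_efforts": joint torques, N m; "tool_pos": TCP position; "tcp_rot": TCP orientation; "ft_force": force on the tool from outside, world axes, zero at the start; "wrist_torque": the same for the moment, N m; "finger_gap": finger opening in mm; "grip_force": force on a finger pad.
Only numpy, scipy, OpenCV 4.12 (cv2) and the standard library are available. Lean on these libraries where they do the work, as an engineer would, in place of code of your own. Each camera call takes 0.05 s, during which the arm holds its last target. There are 200 camera calls.

## Task

The lid of the white food box is held down by vacuum. Turn the tap on the lid counterclockwise (seen from above) to find where it vents - it vents only in a short part of its travel, which is not marked, so feel with gentle lifts whether the lid has come free and turn on if it has not; never wrench the lid. Then lift the lid off and set it down gently, right way up, wholly on the wooden board and square with it (long side along the board's long side), let go, and leave the other things where they stand.

Things in the scene. Friction and masses are not known exactly. Their poses are not given: they have to be found in the camera images.
- vac_box: white opaque rectangular food box, 150 (x) by 110 (y) by 115 mm high, walls 4 mm, stuck to the worktop and immovable; origin at the centre of its underside, z up, x along the long side. At the start the lid is on it. A pepper mill stands inside, its top 18 mm below the rim
- vac_lid: grey lid with tap, 0.25-0.4 kg: plate 156 (x) by 116 (y) by 10 mm on the box's rim, under it an 18 mm skirt inside the box (1.5 mm play). Origin: centre of the skirt's lower edge (97 mm over the worktop when on the box), z up, x the long side. Unvented it rises 2 mm, then holds fast; vented it lifts freely straight up. Cannot turn on the box. Balanced when carried by the tap's bar
- tap_grip (a point): middle of the upright steel bar of the tap at the lid's centre; bar 56 mm long (point's x), 12 mm thick (y), reaching from 21 mm below to 15 mm above this point. The lid's upper face is 28 mm below this point; a hub of radius 14 mm, 8 mm high, is under the bar. The bar turns with the tap about the vertical z through this point
- vent_tap (a joint): tap angle relative to the lid, rad, growing counterclockwise from above, stops at 0 and 2.9; at 0 the bar lies along the lid's x. Starts near 0, closed. The vent is open only within about 0.3 rad either side of a hidden angle somewhere from 0.9 to 2.4, and shut again beyond. Stiff (0.12 N m), stays where left, also while the lid hangs from the bar
- rest_board: light wooden board, 200 (x) by 150 (y) mm, its upper face 16 mm above the worktop, immovable; origin at the centre of its underside, x along the long side. The lid's skirt shall stand on it
- mug: white mug, bystander, 78 by 116 by 101 mm; origin at the centre of its underside
- pepper_jar: small spice jar with a black cap, bystander, 41 mm across, 105 mm high; origin at the centre of its underside

How it is judged (in metres and radians):
On the way, in this order (a step that is already met when the one before it is completed fails the run):
1. the tap is turned open while the lid is still down on the box (value of joint vent_tap above 0.5 rad and z of vac_lid in the frame of vac_box below 0.102 m), for 0.2 s.
2. the vented lid is lifted clear of the box (z of vac_lid in the frame of vac_box above 0.125 m), for 0.2 s.
At the end, for the whole second after the job is handed in: The lid lies still, flat and right way up on the wooden board (skirt on the board within 4 mm in height, tilt under 0.06 rad), its centre within 22 mm along and 17 mm across the board's centre, its long side within 0.2 rad of the board's (x of vac_lid in the frame of rest_board between -0.022 and 0.022 m and y of vac_lid in the frame of rest_board between -0.017 and 0.017 m and height (world z) of vac_lid between 0.012 and 0.02 m and angle between vac_lid's own z axis and vertical below 0.06 rad and angle between the x axis of vac_lid and the x axis of rest_board, either way round below 0.2 rad and linear speed of vac_lid below 0.02 m/s); the robot touches nothing.
It fails at once if the lid is wrenched or pressed against the box with more than 60 N (contact force between vac_lid and vac_box above 60 N).
It fails at once if the lid is dropped or pressed on the board with more than 60 N (contact force between vac_lid and rest_board above 60 N).
It fails at once if a bystander is shifted by more than 30 mm (distance of any of mug, pepper_jar from where it was at the start of the episode above 0.03 m).
It also fails if it takes over 61 s, if anything falls off the work surface, if the arm or the gripper's body presses on something with over 40 N, if the wrist force passes 120 N, or if a joint passes its speed limit or range.

## Working session

There is one attempt and no reset: what is moved stays moved. The work goes in short steps, Python scripts to look and compute and a tool call to move; the robot and the scene stay as the last step left them, time stands still between calls to the robot, and variables do not carry over. Pictures are saved under pics/ and viewed, at most 10 in all, crops included, and the job is handed in when it is done.

Besides the shell and the picture viewer there is one more tool, called after "Call:" as name(argument=value, ...) on one line, values as JSON. servo_tool: Moves the arm, as the interface text tells. Its arguments: {"type":"object","properties":{"plan":{"type":"array"},"force":{"type":"number"}},"required":["plan"]}

```bash
mkdir -p pics; python3 - <<'E'
from bench import sense, optics, r
import cv2,pickle
print(sense())
for n in ("side","top"):
    s=optics.snapshot(n); pickle.dump(s,open(n+".pkl","wb")); cv2.imwrite(f"pics/{n}0.png",s["frame"])
    print(n,s["fx"],s["cam_to_world"],s["dist_coeffs"])
E
```

```text
{'time': 0.0, 'joint_pos': array([ 7.20572032e+01,  7.51210440e+00,  8.53298975e+01, -5.92037964e-04,
        8.72626944e+01, -4.89111630e+00]), 'qd': array([ 0.05560291, -0.00949877,  0.04835315, -0.0236396 , -0.03633291,
       -0.01975403]), 'joint_efforts': array([-1.26411453e-05, -5.69392347e+01, -5.00554097e+01, -3.17105978e-04,
        1.49291125e-02,  2.02364470e-05]), 'tool_pos': array([135.32801339, 584.1036943 , 302.86971162]), 'tcp_rot': array([-1.79895634e+02, -8.33750353e-03,  1.66948341e+02]), 'ft_force': array([-0.04766537, -0.38806147,  0.09122854]), 'wrist_torque': array([-5.99977486e-03,  2.78027384e-02,  5.16311180e-05]), 'grip_force': 0.0, 'finger_gap': 85.41573960357631}
side 461.03238543130186 [[-9.98046500e-01 -1.64149256e-02  6.02804646e-02  5.65817764e+02]
 [-6.23117806e-02  3.31340956e-01 -9.41451227e-01  7.20867190e+02]
 [-4.51953489e-03 -9.43368285e-01 -3.31716525e-01  4.18149188e+02]
 [ 0.00000000e+00  0.00000000e+00  0.00000000e+00  1.00000000e+00]] [-0.11030171  0.          0.          0.          0.        ]
top 434.91476997453435 [[ 2.18164810e-02 -9.87338046e-01  1.57122961e-01  4.77959883e+02]
 [-9.99450243e-01 -1.76142007e-02  2.80882994e-02 -9.47059978e+01]
 [-2.49650512e-02 -1.57649370e-01 -9.87179529e-01  9.50471191e+02]
 [ 0.00000000e+00  0.00000000e+00  0.00000000e+00  1.00000000e+00]] [0.01194304 0.         0.         0.         0.        ]
```

View pics/top0.png

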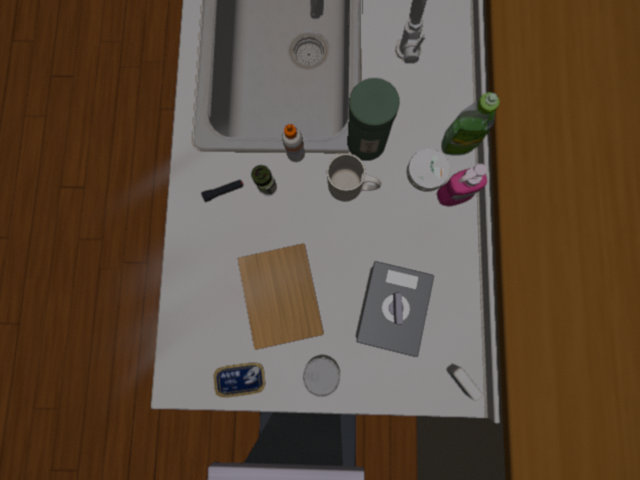

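View pics/side0.png

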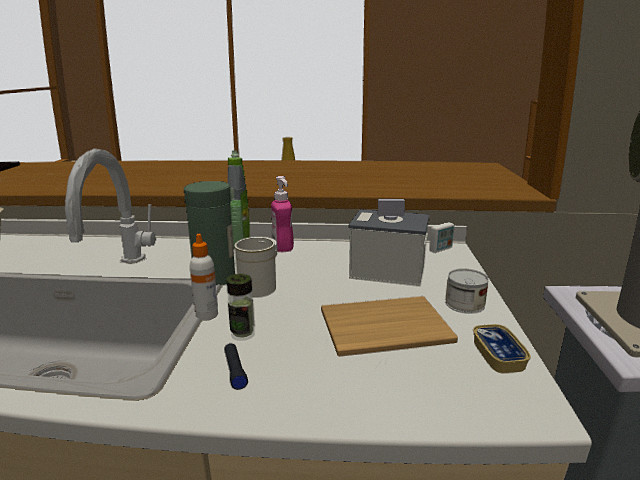

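The top view shows the lid with corners near (374,262), (433,277), (417,355), (358,340) and its bar from about (398,292) to (396,325). The board's corners are near (238,256), (305,244), (323,336), (258,349). The mug is at (346,175) and the jar at (262,178). The side view shows the same layout, with the bar nearly along the lid's long side.

```bash
cat > h.py <<'E'
import numpy as np,cv2,pickle
def K(s): return np.array([[s["fx"],0,s["cx"]],[0,s["fy"],s["cy"]],[0,0,1.]])
def ray(s,pts,z):
    p=cv2.undistortPoints(np.array(pts,float).reshape(-1,1,2),K(s),np.array(s["dist_coeffs"],float)).reshape(-1,2)
    T=np.array(s["cam_to_world"]); d=np.c_[p,np.ones(len(p))]@T[:3,:3].T; o=T[:3,3]
    return o+d*((z-o[2])/d[:,2])[:,None]
def proj(s,P):
    T=np.linalg.inv(np.array(s["cam_to_world"])); return cv2.projectPoints(np.array(P,float).reshape(-1,1,3),cv2.Rodrigues(T[:3,:3])[0],T[:3,3],K(s),np.array(s["dist_coeffs"],float))[0].reshape(-1,2)
def rect(s,pts,z):
    w=ray(s,pts,z)[:,:2].astype(np.float32); return cv2.minAreaRect(w)
E
python3 - <<'E'
from h import *
s=pickle.load(open("top.pkl","rb")); f=s["frame"]; hsv=cv2.cvtColor(f,cv2.COLOR_BGR2HSV)
def blob(m,seed):
    n,l=cv2.connectedComponents(m.astype(np.uint8)); m=(l==l[seed[1],seed[0]]).astype(np.uint8)
    c=max(cv2.findContours(m,0,1)[0],key=cv2.contourArea); return c.reshape(-1,2)
lid=blob((hsv[...,2]<110)&(hsv[...,1]<80),(380,300)); bd=blob(hsv[...,1]>80,(280,300))
print(f[300,380],f[300,280])
for n,c,z in(("lid",lid,125),("board",bd,16)):
    print(n,rect(s,c,z), cv2.boxPoints(cv2.minAreaRect(c.astype(np.float32))).round().tolist())
L=rect(s,lid,125)
cx,cy=L[0]
cv2.imwrite("pics/crop.png",cv2.resize(f[250:365,345:445],None,fx=5,fy=5,interpolation=cv2.INTER_CUBIC))
E
```

```text
[97 93 93] [ 56  84 110]
lid ((477.5671081542969, -206.06231689453125), (120.17845916748047, 155.9445037841797), 77.6292953491211) [[353.0, 343.0], [372.0, 260.0], [436.0, 274.0], [417.0, 357.0]]
board ((498.3129577636719, 22.78087615966797), (197.48580932617188, 147.498046875), 13.537845611572266) [[235.0, 258.0], [304.0, 243.0], [323.0, 334.0], [254.0, 349.0]]
```

View pics/crop.png

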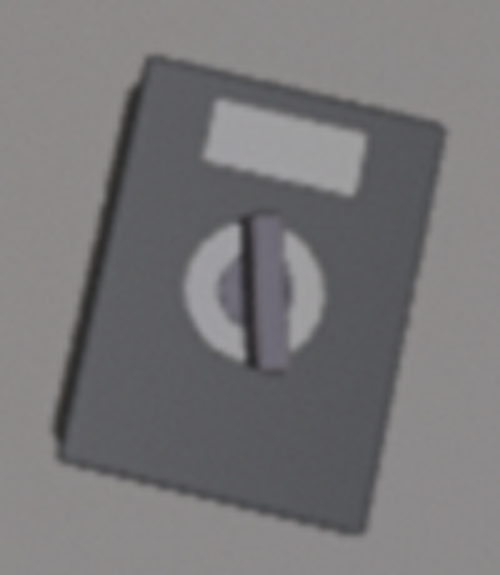

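The crop shows the lid's upper-face corners at (148,57), (443,125), (363,533), (60,458). The bar's top face runs from (266,215) to (271,370).

```bash
python3 - <<'E'
from h import *
s=pickle.load(open("top.pkl","rb"))
c=lambda p:(np.array(p,float)+.5)/5-.5+[345,250]
L=ray(s,c([(148,57),(443,125),(363,533),(60,458)]),125)[:,:2]
print(L.round(1),L.mean(0)); 
for a,b in((0,1),(1,2),(2,3),(3,0)): d=L[b]-L[a]; print(np.hypot(*d),np.degrees(np.arctan2(d[1],d[0])))
B=ray(s,c([(266,215),(271,370)]),168)[:,:2]; d=B[0]-B[1]
print("bar",B,B.mean(0),np.hypot(*d),np.degrees(np.arctan2(d[1],d[0])))
s2=pickle.load(open("side.pkl","rb"))
m=L.mean(0); print("side proj bar top, lid",proj(s2,[[*m,168],[*L[0],125],[*L[3],125],[*L[2],125],[*L[1],125]]).round())
bd=ray(s,[(238,256),(305,244),(323,336),(258,349)],16)
print("board",bd.round(), bd.mean(0)); print(proj(s2,bd).round())
for a,b in((0,1),(1,2),(2,3),(3,0)): d=bd[b]-bd[a]; print(np.hypot(*d[:2]),np.degrees(np.arctan2(d[1],d[0])))
E
```

```text
[[ 563.9 -168.7]
 [ 540.4 -279.5]
 [ 390.6 -247.7]
 [ 414.6 -136.8]] [ 477.38691793 -208.16320479]
113.26792488257533 -101.99338798926743
153.07747120271384 167.98987228675037
113.45877075959882 77.78564688537162
152.64008465695338 -12.08149590886691
bar [[ 503.87487307 -206.8500202 ]
 [ 449.87386151 -208.29115769]] [ 476.87436729 -207.57058894] 54.02023811680477 1.5287028706343737
side proj bar top, lid [[391. 199.]
 [348. 224.]
 [425. 231.]
 [428. 214.]
 [359. 209.]]
board [[580. 116.  16.]
 [609. -28.  16.]
 [415. -72.  16.]
 [386.  64.  16.]] [497.65722304  19.98100576  16.        ]
[[336. 350.]
 [322. 305.]
 [425. 296.]
 [456. 334.]]
147.7113300179437 -78.69719307681763
198.99675264361397 -167.40208724515023
138.86204500916216 102.3585750894206
201.94763868591184 15.099028947720866
```

Call:
servo_tool(plan=[[[0.035,-0.035,0,-8.27,0.085],[0.035,-0.035,0,-8.27,0.085],[0.035,-0.035,0,-8.27,0.085],[0.035,-0.035,0,-8.27,0.085],[0.035,-0.035,0,-8.27,0.085],[0.035,-0.035,0,-8.27,0.085],[0.035,-0.035,0,-8.27,0.085],[0.035,-0.035,0,-8.27,0.085],[0.006,-0.049,0,-8.27,0.085],[0.006,-0.049,0,-8.27,0.085]]], force=40)

```text
time: 1.1
tool_pos: [427.8, 204.6, 303.1]
tcp_rot: [-179.9, 0.0, 83.9]
ft_force: [0.5, 0.6, 0.2]
finger_gap: 84.7
grip_force: 0.0
```

Call:
servo_tool(plan=[[[0.005,-0.0414,0,-8.27,0.085],[0.005,-0.0414,0,-8.27,0.085],[0.005,-0.0414,0,-8.27,0.085],[0.005,-0.0414,0,-8.27,0.085],[0.005,-0.0414,0,-8.27,0.085],[0.005,-0.0414,0,-8.27,0.085],[0.005,-0.0414,0,-8.27,0.085],[0.005,-0.0414,0,-8.27,0.085],[0.005,-0.0414,0,-8.27,0.085],[0.005,-0.0414,0,-8.27,0.085]]])

```text
time: 2.1
tool_pos: [477.2, -209.2, 303.5]
tcp_rot: [-180.0, 0.0, 1.2]
ft_force: [0.2, 0.7, 0.6]
finger_gap: 85.2
grip_force: 0.0
```

Call:
servo_tool(plan=[[[0,0,0,0,0.085],[0,0,0,0,0.085],[0,0,0,0,0.085]]])

```text
time: 2.4
tool_pos: [477.3, -206.7, 303.5]
tcp_rot: [-180.0, 0.0, 1.6]
ft_force: [-0.4, 0.3, 0.1]
finger_gap: 85.4
grip_force: 0.0
```

```bash
python3 - <<'E'
from h import *
from bench import optics,sense
s=optics.snapshot("wrist"); pickle.dump(s,open("w.pkl","wb")); cv2.imwrite("pics/w1.png",s["frame"])
print(proj(s,[[477,-208,168],[505,-207.3,168],[449,-208.7,168]]).round())
E
```

```text
[[319. 250.]
 [319. 209.]
 [318. 288.]]
```

View pics/w1.png

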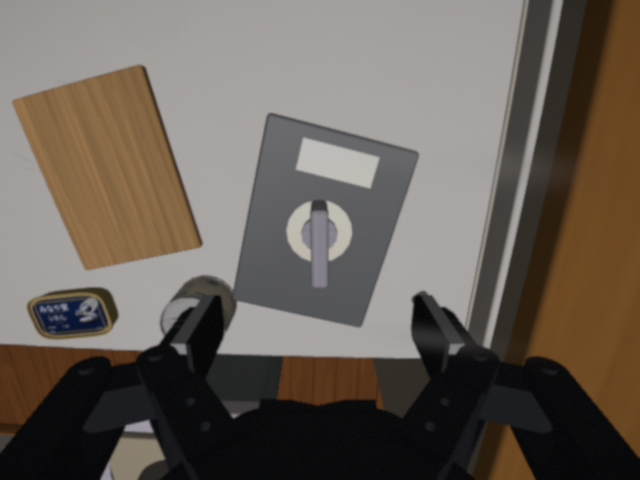

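The wrist picture shows the bar's top running from (319,209) to (320,288), matching the prediction. The board's corners are at (14,101), (143,66), (200,246), (86,269). I'm descending and gripping.

Call:
servo_tool(plan=[[[0,-0.001,-0.03,0,0.085],[0,0,-0.03,0,0.085],[0,0,-0.025,0,0.085],[0,0,-0.008,0,0.085],[0,0,0,0,0.04],[0,0,0,0,0.02],[0,0,0,0,0.005],[0,0,0,0,0.005],[0,0,0,0,0.005],[0,0,0,0,0.005]]], force=40)

```text
time: 3.45
tool_pos: [477.9, -208.6, 212.0]
tcp_rot: [180.0, -0.1, 1.6]
ft_force: [-1.5, 1.9, 6.7]
finger_gap: 11.1
grip_force: 41.9
```

```bash
python3 - <<'E'
from h import *
s=pickle.load(open("w.pkl","rb"))
bd=ray(s,[(14,101),(143,66),(200,246),(86,269)],16)
print(bd.round(),bd.mean(0))
for a,b in((0,1),(1,2),(2,3),(3,0)): d=bd[b]-bd[a]; print(np.hypot(*d[:2]),np.degrees(np.arctan2(d[1],d[0])))
L=ray(s,[(268,113),(418,153),(361,326),(236,301)],125)
print(L.round(),L.mean(0))
for a,b in((0,1),(1,2),(2,3),(3,0)): d=L[b]-L[a]; print(np.hypot(*d[:2]),np.degrees(np.arctan2(d[1],d[0])))
E
```

```text
[[576. 113.  16.]
 [609. -30.  16.]
 [420. -73.  16.]
 [386.  69.  16.]] [497.77643563  19.8207974   16.        ]
147.11518504470322 -76.86818955993087
193.992810056181 -167.1393474459132
145.96526472083897 103.42176616395083
194.72945846777043 13.200573498894514
[[ 563. -170.  125.]
 [ 539. -279.  125.]
 [ 391. -248.  125.]
 [ 412. -140.  125.]] [ 476.46317648 -209.13652639  125.        ]
112.30880301341155 -102.57819981828523
151.21856172060876 167.92610739918214
109.79432660141478 78.76499189159169
153.8352175246645 -11.13457351687655
```

Call:
servo_tool(plan=[[[0,0,0,8,0.005],[0,0,0,8,0.005],[0,0,0,8,0.005],[0,0,0,8,0.005],[0,0,0,8,0.005],[0,0,0,0,0.005],[0,0,0,0,0.005],[0,0,0,0,0.005]]], force=60)

```text
time: 4.25
tool_pos: [477.8, -208.3, 212.0]
tcp_rot: [180.0, -0.0, 41.6]
ft_force: [-2.1, 3.1, 7.8]
finger_gap: 10.8
grip_force: 62.4
```

Call:
servo_tool(plan=[[[0,0,0.001,0,0.005],[0,0,0.001,0,0.005],[0,0,0.001,0,0.005],[0,0,0.001,0,0.005],[0,0,0,0,0.005]]])

```text
time: 4.75
tool_pos: [477.3, -208.4, 214.6]
tcp_rot: [-180.0, 0.0, 41.5]
ft_force: [-0.1, 0.2, -3.9]
finger_gap: 11.0
grip_force: 60.7
```

Call:
servo_tool(plan=[[[0,0,0.001,0,0.005],[0,0,0.001,0,0.005],[0,0,0,0,0.005]]])

```text
time: 5.05
tool_pos: [477.3, -208.4, 216.7]
tcp_rot: [-180.0, 0.0, 41.6]
ft_force: [-1.4, 1.6, -5.2]
finger_gap: 10.8
grip_force: 60.5
```

Call:
servo_tool(plan=[[[0,0,0.001,0,0.005],[0,0,0.001,0,0.005],[0,0,0.001,0,0.005],[0,0,0,0,0.005]]])

```text
time: 5.45
tool_pos: [477.3, -208.3, 219.7]
tcp_rot: [-180.0, 0.0, 41.6]
ft_force: [-1.0, 1.1, -8.5]
finger_gap: 10.9
grip_force: 60.1
```

```bash
python3 - <<'E'
from h import *
from bench import optics,sense
s=optics.snapshot("side"); a=sense(); print(a["ft_force"],a["tool_pos"])
cv2.imwrite("pics/s2.png",cv2.resize(s["frame"][170:310,300:480],None,fx=4,fy=4,interpolation=cv2.INTER_CUBIC))
E
```

```text
[-0.87708818  1.04079379 -8.25667404] [ 477.26019324 -208.36864788  219.67682985]
```

View pics/s2.png

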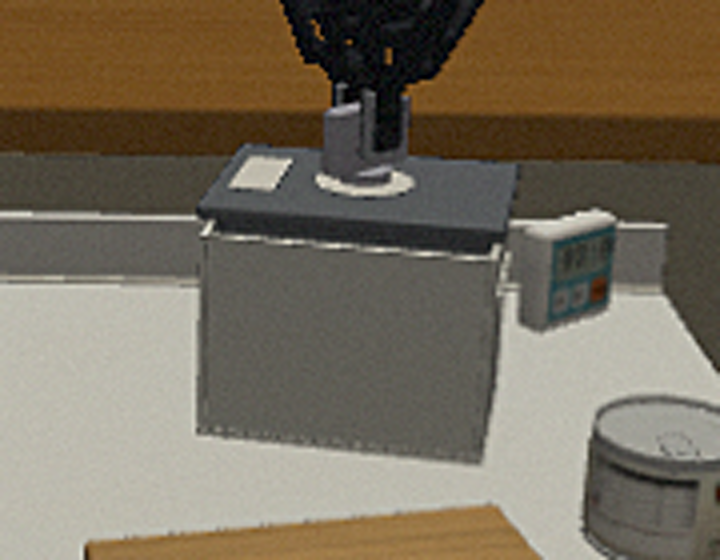

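The lid's plate stands visibly above the rim, with a dark gap along crop row 225–255, so it has come free. I'm lifting on straight up.

Call:
servo_tool(plan=[[[0,0,0.003,0,0.005],[0,0,0.003,0,0.005],[0,0,0.004,0,0.005],[0,0,0,0,0.005]]])

```text
time: 5.9
tool_pos: [478.5, -209.1, 231.9]
tcp_rot: [179.8, -0.1, 41.5]
ft_force: [0.0, -0.3, -4.0]
finger_gap: 11.2
grip_force: 60.8
```

Call:
servo_tool(plan=[[[0,0,0.01,0,0.005],[0,0,0.015,0,0.005],[0,0,0.015,0,0.005],[0,0,0.015,0,0.005],[0,0,0.01,0,0.005],[0,0,0,0,0.005],[0,0,0,0,0.005]]])

```text
time: 6.6
tool_pos: [477.5, -208.5, 295.0]
tcp_rot: [180.0, -0.0, 41.5]
ft_force: [-1.2, 0.2, -3.3]
finger_gap: 11.1
grip_force: 60.8
```

Call:
servo_tool(plan=[[[0.001,0.01,0,2,0.005],[0.002,0.025,0,3,0.005],[0.003,0.03,0,3.5,0.005],[0.003,0.035,0,4,0.005],[0.003,0.035,0,4,0.005],[0.003,0.035,0,4,0.005],[0.003,0.03,0,2.5,0.005],[0.002,0.02,0,2,0.005],[0.001,0.009,0,0,0.005],[0,0,0,0,0.005]]])

```text
time: 7.6
tool_pos: [498.1, 21.7, 294.2]
tcp_rot: [-179.9, 0.0, 66.7]
ft_force: [-0.4, -0.1, -3.1]
finger_gap: 11.0
grip_force: 60.7
```

Call:
servo_tool(plan=[[[0,0,-0.015,0,0.005],[0,0,-0.025,0,0.005],[0,0,-0.025,0,0.005],[0,0,-0.025,0,0.005],[0,0,-0.015,0,0.005],[0,0,-0.01,0,0.005],[0,0,0,0,0.005],[0,0,0,0,0.005]]])

```text
time: 8.4
tool_pos: [498.9, 20.2, 180.6]
tcp_rot: [180.0, -0.0, 66.5]
ft_force: [0.7, -0.3, -3.7]
finger_gap: 11.3
grip_force: 60.6
```

```bash
python3 - <<'E'
from h import *
from bench import optics,sense
s=optics.snapshot("top"); pickle.dump(s,open("t3.pkl","wb")); a=sense(); print(a["ft_force"],a["tool_pos"],a["tcp_rot"])
cv2.imwrite("pics/t3.png",cv2.resize(s["frame"][225:365,215:345],None,fx=4,fy=4,interpolation=cv2.INTER_CUBIC))
E
```

```text
[-0.23405436  0.1773134  -3.72797138] [499.31376304  20.29491866 181.16846328] [ 1.79888096e+02 -3.86914246e-02  6.65331059e+01]
```

View pics/t3.png

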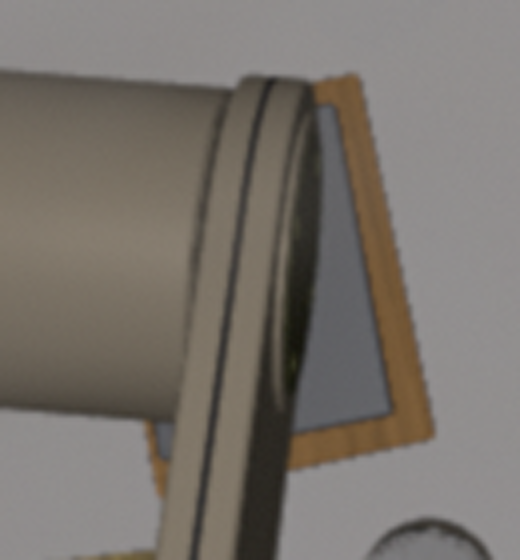

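The lid, with its right edge running from crop (335,105) to (392,410), is parallel to the board edge at (358,75)–(433,437), with even margins. I'm lowering it.

Call:
servo_tool(plan=[[[0,0,-0.01,0,0.005],[0,0,-0.013,0,0.005],[0,0,-0.01,0,0.005],[0,0,-0.007,0,0.005],[0,0,-0.004,0,0.005],[0,0,-0.002,0,0.005],[0,0,0,0,0.005]]])

```text
time: 9.15
tool_pos: [498.4, 20.5, 133.7]
tcp_rot: [-180.0, 0.0, 66.5]
ft_force: [-0.1, 0.5, -3.6]
finger_gap: 11.1
grip_force: 60.8
```

Call:
servo_tool(plan=[[[0,0,-0.001,0,0.005],[0,0,-0.001,0,0.005],[0,0,0,0,0.005]]])

```text
time: 9.45
tool_pos: [498.6, 20.5, 132.1]
tcp_rot: [180.0, -0.0, 66.5]
ft_force: [0.0, -0.7, -3.0]
finger_gap: 11.1
grip_force: 60.8
```

Call:
servo_tool(plan=[[[0,0,-0.001,0,0.005],[0,0,0,0,0.005],[0,0,0,0,0.005]]])

```text
time: 9.75
tool_pos: [498.7, 20.5, 131.1]
tcp_rot: [180.0, -0.0, 66.5]
ft_force: [-0.1, -1.2, -2.0]
finger_gap: 11.2
grip_force: 60.9
```

Call:
servo_tool(plan=[[[0,0,-0.001,0,0.005],[0,0,0,0,0.005]]])

```text
time: 9.95
tool_pos: [498.8, 20.5, 131.1]
tcp_rot: [180.0, -0.0, 66.6]
ft_force: [-5.3, -0.1, 7.9]
finger_gap: 11.1
grip_force: 62.4
```

Call:
servo_tool(plan=[[[0,0,0,0,0.03],[0,0,0,0,0.06],[0,0,0,0,0.085],[0,0,0,0,0.085],[0,0,0.02,0,0.085],[0,0,0.04,0,0.085],[0,0,0.05,0,0.085],[0,0,0.05,0,0.085],[0,0,0,0,0.085],[0,0,0,0,0.085]]])

```text
time: 10.95
tool_pos: [499.4, 20.5, 291.8]
tcp_rot: [179.8, -0.1, 66.5]
ft_force: [-0.1, -0.6, -1.2]
finger_gap: 85.0
grip_force: 0.0
```

Call:
servo_tool(plan=[[[-0.03,0.02,0.01,0,0.085],[-0.04,0.02,0.01,0,0.085],[-0.04,0.02,0.01,0,0.085],[-0.01,0.02,0,0,0.085],[0,0,0,0,0.085],[0,0,0,0,0.085]]])

```text
time: 11.55
tool_pos: [378.0, 100.6, 318.4]
tcp_rot: [-179.9, 0.1, 66.6]
ft_force: [0.4, -0.1, -0.6]
finger_gap: 84.8
grip_force: 0.0
```

```bash
python3 - <<'E'
from h import *
from bench import optics,sense
s=optics.snapshot("wrist"); pickle.dump(s,open("w4.pkl","wb")); a=sense(); print(a["ft_force"],a["tool_pos"])
cv2.imwrite("pics/w4.png",s["frame"])
E
```

```text
[ 0.83696593 -0.22764746 -0.74878513] [378.37257952 100.21300503 318.56444849]
```

View pics/w4.png

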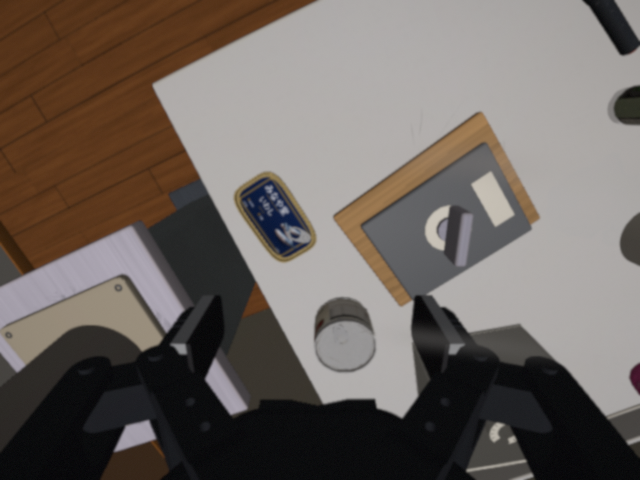

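The lid lies on the board with upper corners at (487,143), (531,228), (409,298), (362,222). The offset toward the far edge should be parallax, which I'm checking numerically.

```bash
python3 - <<'E'
from h import *
s=pickle.load(open("w4.pkl","rb"))
L=ray(s,[(487,143),(531,228),(409,298),(362,222)],44)[:,:2]; B=ray(s,[(481,112),(540,217),(402,305),(334,215)],16)[:,:2]
for P in(L,B):
    print(P.mean(0))
    for a,b in((0,1),(1,2),(2,3),(3,0)): d=P[b]-P[a]; print(np.hypot(*d).round(1),np.degrees(np.arctan2(d[1],d[0])).round(1))
E
```

```text
[496.66133948  22.69575367]
110.7 -78.1
154.9 -169.6
110.0 99.2
149.7 10.6
[498.15520477  24.94819757]
146.2 -76.0
194.6 -166.5
148.3 103.5
193.3 12.9
```

The lid is within about 3 mm and 3° of the board's centre and axis, and sizes agree with those given. I'm handing in.

```bash
python3 -c "
from bench import r
print(r.hand_in())"
```

```text
the job is handed in; nothing more can be done
None
```

The tap vented at about 0.94 rad by my measurements, and the lid now rests on the wooden board, about 3 mm and 3° off the board's centre and axis; the gripper is clear, nothing else was touched as far as I saw, and the job is handed in (no verdict came back).

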